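# Shim the sagging label stand and load its spindles

### The job

The base plate of the label stand sags forward. First push one rubber wedge, thin end first and straight in, under the left half of its front edge and the other under the right half, each until it jams tight, so that the plate is held level; then slide every label roll on the table fully down over one of the two upright spindles, at most two to a spindle, and let go of everything. Leave the bell, timer and tongs where they are.

Things in the scene. Friction and masses are not known exactly. Their poses are not given: they have to be found in the camera images.
- plate_front (a point): middle of the lower front edge of the stand's aluminium base plate (200 mm wide, 150 mm deep from front edge to back edge, 10 mm thick). x points level into the gap below the plate, towards the hinge at its back (158 mm from this edge); y along the front edge to the left; z normal to the plate. The edge lies about 7 mm above the table when sagging and 18 mm when level; wedges belong 30 to 85 mm to either side of this point (60 is good). Nothing stands under the plate.
- spindle_l_top (a point): centre of the top of the left-hand one of the two steel spindles fixed upright on the plate: 25 mm in diameter, rising 56 mm above the plate's upper face (66 mm above its underside), its last 8 mm a cone narrowing to 12 mm; its axis is 80 mm behind the front edge and 50 mm to the left of the plate's middle, so the two stand 100 mm apart. z is the spindle's axis. It holds up to two rolls, one on the other.
- spindle_r_top (a point): centre of the top of the right-hand one of the two steel spindles fixed upright on the plate: 25 mm in diameter, rising 56 mm above the plate's upper face (66 mm above its underside), its last 8 mm a cone narrowing to 12 mm; its axis is 80 mm behind the front edge and 50 mm to the right of the plate's middle, so the two stand 100 mm apart. z is the spindle's axis. It holds up to two rolls, one on the other.
- stand_plate (a joint): tilt of the base plate about the hinge at its back: 0 is level, against a firm stop; -0.07 rad is fully sagged (front edge down), where it rests of its own weight. No spring: about 4 N at the front edge lifts it. A wedge jams when the plate meets the stop: its tip is then about 76 mm behind the front edge and some 54 mm of it stay outside; the push needed rises from a few N while it lifts to 15 N and more when jammed.
- label_stand: the stand as a whole, screwed to the table by the dark steel rail (200 mm long, 30 mm high) behind the plate, which carries the plate's hinge; origin on the table below the middle of the plate, 75 mm behind the front edge; x points from front to back, y left.
- wedge_1_mid (a point): black rubber wedge lying on its flat underside, 130 mm long, 36 mm wide with flat parallel sides, 28 mm high at the heel, sloping evenly to a blunt tip 4 mm high, 120 g; this point is on its centre line half-way along, 8 mm above the underside; x points from heel to tip, z up. The tip is 65 mm from this point and the heel end 65 mm the other way.
- wedge_2_mid (a point): black rubber wedge lying on its flat underside, 130 mm long, 36 mm wide with flat parallel sides, 28 mm high at the heel, sloping evenly to a blunt tip 4 mm high, 120 g; this point is on its centre line half-way along, 8 mm above the underside; x points from heel to tip, z up. The tip is 65 mm from this point and the heel end 65 mm the other way.
- roll_1_mid (a point): label roll, a plain white paper ring with a cardboard core lying flat: outer diameter 58, bore 33, height 32 mm, 100 g; this point is its centre, 16 mm above its underside; z is its axis. Some of the four may be absent.
- roll_2_mid (a point): label roll, a plain white paper ring with a cardboard core lying flat: outer diameter 58, bore 33, height 32 mm, 100 g; this point is its centre, 16 mm above its underside; z is its axis. Some of the four may be absent.
- roll_3_mid (a point): label roll, a plain white paper ring with a cardboard core lying flat: outer diameter 58, bore 33, height 32 mm, 100 g; this point is its centre, 16 mm above its underside; z is its axis. Some of the four may be absent.
- roll_4_mid (a point): label roll, a plain white paper ring with a cardboard core lying flat: outer diameter 58, bore 33, height 32 mm, 100 g; this point is its centre, 16 mm above its underside; z is its axis. Some of the four may be absent.
- order_bell: service bell, 85 mm across and 64 mm high, a bystander; origin at the centre of its underside
- kitchen_timer: kitchen timer standing on edge, 22x64x62 mm, a bystander; origin at the centre of its underside
- tongs: steel tongs lying flat, 254 mm long, a bystander; origin at the centre of the underside
Not all that is in view belongs to the job. Leave any pink look-alike of the part that bears roll_3_mid alone.

How it is judged:
On the way, in this order (a step that is already met when the one before it is completed fails the run):
1. a wedge jammed under each half of the plate's front edge, the plate level, the wedges let go (((y of wedge_1_mid in the frame of plate_front between 0.03 and 0.085 m and x of each of wedge_1_mid, wedge_2_mid in the frame of plate_front above 0.003 m and angle between the x axis of each of wedge_1_mid, wedge_2_mid and the x axis of plate_front, either way round below 0.25 rad and y of wedge_2_mid in the frame of plate_front between -0.085 and -0.03 m) or (y of wedge_2_mid in the frame of plate_front between 0.03 and 0.085 m and x of each of wedge_2_mid, wedge_1_mid in the frame of plate_front above 0.003 m and angle between the x axis of each of wedge_2_mid, wedge_1_mid and the x axis of plate_front, either way round below 0.25 rad and y of wedge_1_mid in the frame of plate_front between -0.085 and -0.03 m)) and value of joint stand_plate above -0.012 rad and contact force between each of wedge_1, wedge_2 and label_stand above 0.3 N and contact force between the fingers and wedge_1 below 0.1 N and contact force between the fingers and wedge_2 below 0.1 N), for 0.3 s.
2. every label roll is on a spindle (((horizontal distance between roll_1_mid and spindle_l_top below 0.012 m and z of roll_1_mid in the frame of spindle_l_top below -0.003 m) or (horizontal distance between roll_1_mid and spindle_r_top below 0.012 m and z of roll_1_mid in the frame of spindle_r_top below -0.003 m)) and angle between each of roll_1_mid, roll_2_mid, roll_3_mid, roll_4_mid's own z axis and vertical below 0.12 rad and ((horizontal distance between roll_2_mid and spindle_l_top below 0.012 m and z of roll_2_mid in the frame of spindle_l_top below -0.003 m) or (horizontal distance between roll_2_mid and spindle_r_top below 0.012 m and z of roll_2_mid in the frame of spindle_r_top below -0.003 m)) and ((horizontal distance between roll_3_mid and spindle_l_top below 0.012 m and z of roll_3_mid in the frame of spindle_l_top below -0.003 m) or (horizontal distance between roll_3_mid and spindle_r_top below 0.012 m and z of roll_3_mid in the frame of spindle_r_top below -0.003 m)) and ((horizontal distance between roll_4_mid and spindle_l_top below 0.012 m and z of roll_4_mid in the frame of spindle_l_top below -0.003 m) or (horizontal distance between roll_4_mid and spindle_r_top below 0.012 m and z of roll_4_mid in the frame of spindle_r_top below -0.003 m))), for 0.2 s.
At the end, for the whole second after the job is handed in: A wedge under each half of the front edge, 30-85 mm from its middle, straight within 0.25 rad, tip at least 68 mm in, pressed by the plate (over 0.3 N); plate within 0.012 rad of level; rolls flat on the spindles (tilt under 0.12 rad, centre below the spindle top, at most two each); all at rest (all of step 2 and ((y of wedge_1_mid in the frame of plate_front between 0.03 and 0.085 m and x of each of wedge_1_mid, wedge_2_mid in the frame of plate_front above 0.003 m and angle between the x axis of each of wedge_1_mid, wedge_2_mid and the x axis of plate_front, either way round below 0.25 rad and y of wedge_2_mid in the frame of plate_front between -0.085 and -0.03 m) or (y of wedge_2_mid in the frame of plate_front between 0.03 and 0.085 m and x of each of wedge_2_mid, wedge_1_mid in the frame of plate_front above 0.003 m and angle between the x axis of each of wedge_2_mid, wedge_1_mid and the x axis of plate_front, either way round below 0.25 rad and y of wedge_1_mid in the frame of plate_front between -0.085 and -0.03 m)) and value of joint stand_plate above -0.012 rad and contact force between each of wedge_1, wedge_2 and label_stand above 0.3 N and linear speed of each of roll_1, roll_2, roll_3, roll_4, wedge_1, wedge_2 below 0.02 m/s); the robot touches nothing.
It fails at once if the order bell is moved more than 30 mm (distance of order_bell from where it was at the start of the episode above 0.03 m).
It fails at once if the kitchen timer is moved more than 30 mm (distance of kitchen_timer from where it was at the start of the episode above 0.03 m).
It fails at once if the tongs is moved more than 30 mm (distance of tongs from where it was at the start of the episode above 0.03 m).
Of roll_1, roll_2, roll_3, roll_4 only 2 to 4 are there at a start; the rules pass over those that are not, and their reading is None.
At some moment in a run one of roll_1, roll_2, roll_3, roll_4 may be knocked a few centimetres aside while the robot is not near it.
It also fails if it takes over 210 s, if anything falls off the work surface, if the arm or the gripper's body presses on something with over 40 N, if the wrist force passes 120 N, or if a joint passes its speed limit or range.

### The arm

A 7-joint arm with a two-finger parallel gripper is mounted at the origin on a cart in front of the work surface, level with it; the furniture and walls round the work are solid. World frame = base frame: x ahead of the robot, y to its left, z up, the work surface at z = 0. Lengths are in m, angles in rad, forces in N, time in s.
With the tool pointing down it reaches from about 0.425 to 0.875 m from the base axis. Payload 4.7 kg.
Tool frame: the origin (TCP) lies at the very end of the fingers, on their centre line; the grasp point (between the pads) lies 19 mm behind it; z points along the fingers, y is the line along which they close (so a half turn about z gives the same grasp; the last joint's range is limited). The gripper opens to 87 mm and grips with 3 to 60 N. Pads are 19 mm wide; open, the fingers measure 117 mm over their backs; the gripper's body (75 mm by 190 mm) begins 51 mm behind the grasp point.
Start: joints at [1.352, 0.321, -0.07, 1.45, 0.023, 1.371, -0.057], TCP at [0.15, -0.632, 0.223] pointing down, gripper open.
Joint ranges: [-2.86, 2.86], [-0.3, 2.09], [-1.38, 1.24], [0.06, 2.45], [-1.56, 4.7], [0.09, 2.05], [-2.69, 2.69]. Speed limits (rad/s): [2.57, 2.57, 3.14, 3.14, 3.14, 3.14, 3.14].

### API

Orientations are given as a unit quaternion [w, x, y, z].
In Python, from station import arm gives the robot as it stands.
- The arm moves only by the tool arm_command, never from a script. Its argument "series" is a list of rows, each an object with "travel": the shift along the tool's x, y, z each as a share of 20 cm, from -1 to 1, a list of three; "turn": the turn, a rotation vector about the tool's x, y, z each as a share of 90 degrees, from -1 to 1, a list of three. In form: [{"travel": [tx, ty, tz], "turn": [wx, wy, wz]}, ...]. A call has 1 to 5 rows; each row shifts and turns the commanded pose from where the row before left it, along the tool's axes as they then stand; what a row does not reach is not made up. A row lasts 1/10 s, in which the tool goes at most 50 mm and 8.59 degrees, less where a joint would pass 70% of its speed; a pose out of reach is approached as far as the arm can. A call with a number of a shift or a turn outside -1 to 1 is refused whole. A call with a gripper value outside its range is refused whole. "gripper" is the gripper command: -1 is shut, 1 is fully open, values between are in proportion, set as the call begins (left out, the last holds). The fingers move at their own pace and stop on an object; the grip force is fixed at half the most. Time passes only in rows, so rows that do not move let the fingers close. It gives the time, the measured TCP pose, the force, the opening and the grip force at its end, in the units of the state.
- arm.sense(): the state, without advancing time (a new reading comes with each control period).
- arm.capture(name): name is "side" or "top" or "wrist"; returns the picture (400x640x3 uint8, blue, green, red); there is no depth.
- arm.camera_model(name): a dict with "fx", "fy", "cx", "cy" (pixels), "world_to_cam" (4x4, takes a point from world to camera coordinates); the wrist camera has in their place "mount" (4x4, takes a point from camera to tool coordinates, whose origin is the TCP and whose axes are the flange's). Camera axes: x right, y down, z forward; pixel columns grow to the right and rows downward; lengths in m; the calibration is good to about 2 mm. A picture is of the moment at which its call begins: read the wrist's pose just before it. camera_model takes no time and is no camera call.
- arm.job_done(): hands the job in; it is judged then, once.
The state is a dict: "time_s": time; "qpos": joint angles; "dq": joint speeds; "joint_torque": joint torques, N m; "eef_pos": TCP position; "tool_rot": TCP orientation; "contact_force": force on the tool from outside, world axes, zero at the start; "moment": the same for the moment, N m; "finger_gap": finger opening in m; "finger_force": force on a finger pad.
Only numpy, scipy, OpenCV 4.12 (cv2) and the standard library are available. Lean on these libraries where they do the work, as an engineer would, in place of code of your own. Each camera call takes 0.05 s, during which the arm holds its last target. There are 200 camera calls.

## Working session

There is one attempt and no reset: what is moved stays moved. The work goes in short steps, Python scripts to look and compute and a tool call to move; the robot and the scene stay as the last step left them, time stands still between calls to the robot, and variables do not carry over. Pictures are saved under pics/ and viewed, at most 14 in all, crops included, and the job is handed in when it is done.

Besides the shell and the picture viewer there is one more tool, called after "Call:" in YAML: its name, and indented under it one key for each argument. arm_command: Moves the arm, as the interface text tells. Shift numbers are shares of 20 cm and turn numbers shares of 90 degrees, none past 1 either way. Its arguments: {"type":"object","properties":{"series":{"type":"array","items":{"type":"object","properties":{"travel":{"type":"array","items":{"type":"number","minimum":-1,"maximum":1}},"turn":{"type":"array","items":{"type":"number","minimum":-1,"maximum":1}}}}},"gripper":{"type":"number"}},"required":["series"]}

```bash
mkdir -p pics; ls; cat > h.py <<'E'
import numpy as np,cv2
from scipy.spatial.transform import Rotation as R
from station import arm
def snap(n,f):
    s=arm.sense(); im=arm.capture(n); cv2.imwrite('pics/'+f,im); m=arm.camera_model(n)
    if n=='wrist':
        T=np.eye(4);T[:3,:3]=R.from_quat(s['tool_rot'],scalar_first=True).as_matrix();T[:3,3]=s['eef_pos']
        C=T@np.array(m['mount'])
    else: C=np.linalg.inv(np.array(m['world_to_cam']))
    return im,(m,C)
def px2w(mc,u,v,z):
    m,C=mc; d=C[:3,:3]@np.array([(u-m['cx'])/m['fx'],(v-m['cy'])/m['fy'],1]); o=C[:3,3]
    return o+d*(z-o[2])/d[2]
def w2px(mc,p):
    m,C=mc; q=np.linalg.inv(C)@np.append(p,1); return q[0]/q[2]*m['fx']+m['cx'],q[1]/q[2]*m['fy']+m['cy']
E
python3 - <<'E'
from h import *
print(arm.sense())
for n in('top','side'):
    im,mc=snap(n,n+'0.png'); print(n,mc[0]['fx'],mc[1].round(3).tolist())
print(np.array(arm.camera_model('wrist')['mount']).round(3).tolist())
E
```

```text
pics
{'time_s': 0.0, 'qpos': array([ 1.35211646,  0.32181351, -0.0701043 ,  1.45167765,  0.0226093 ,
        1.37078046, -0.05686533]), 'dq': array([ 0.00031677, -0.00088305, -0.0017415 , -0.00063978, -0.00095788,
       -0.0006024 , -0.00116332]), 'joint_torque': array([-5.73328562e-04, -4.91291463e+01, -4.04273076e-01, -3.12535286e+01,
       -6.39813929e-02,  4.36455267e-02,  1.65322999e-04]), 'eef_pos': array([ 0.14977745, -0.6319432 ,  0.22146649]), 'tool_rot': array([-9.32185268e-04,  9.93228912e-01,  1.16169853e-01, -1.59711656e-04]), 'contact_force': array([-0.64486803, -0.32525438,  0.00786568]), 'moment': array([-0.01820204,  0.03206502, -0.09295362]), 'finger_force': 0.0, 'finger_gap': 0.08707445443597717}
top 433.57982180579376 [[0.02, -0.998, 0.058, 0.515], [-1.0, -0.02, -0.0, -0.183], [0.001, -0.058, -0.998, 1.232], [0.0, 0.0, 0.0, 1.0]]
side 520.5545480819069 [[0.999, 0.008, -0.037, 0.649], [0.034, -0.632, 0.775, -1.27], [-0.017, -0.775, -0.631, 0.946], [0.0, 0.0, 0.0, 1.0]]
[[0.0, -0.967, -0.256, 0.071], [1.0, 0.001, -0.002, -0.002], [0.002, -0.256, 0.967, -0.161], [0.0, 0.0, 0.0, 1.0]]
```

View pics/top0.png

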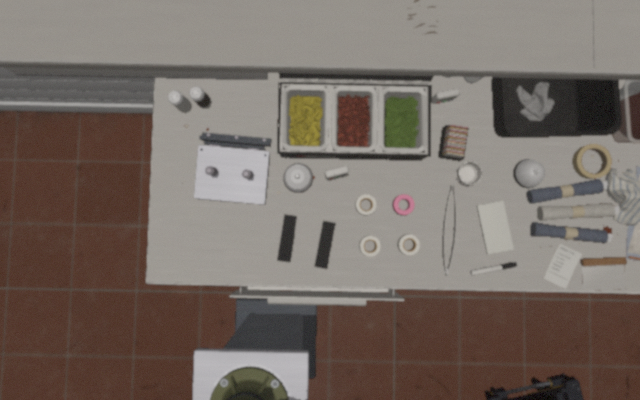

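View pics/side0.png

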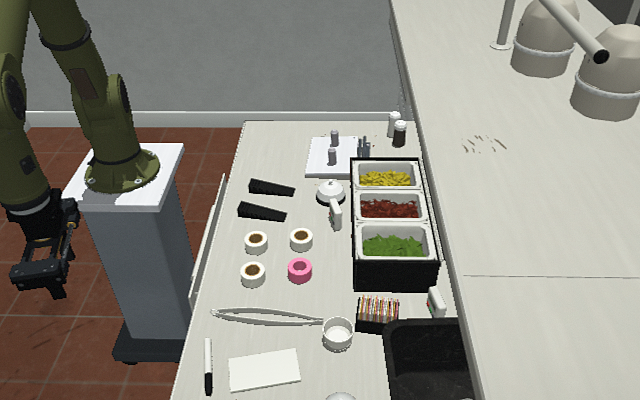

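The stand is at about (232,175) in the top view with its front toward the robot. The wedges are near (287,238) and (325,245), the white rolls at (366,204), (370,246) and (409,244), and the pink decoy at (404,205). I'll enlarge this and measure.

```bash
python3 - <<'E'
from h import *
a=cv2.imread('pics/top0.png')[120:280,180:440]; b=cv2.imread('pics/side0.png')[110:300,225:375]
cv2.imwrite('pics/c1.png',cv2.resize(a,None,fx=3,fy=3,interpolation=cv2.INTER_CUBIC)); cv2.imwrite('pics/c2.png',cv2.resize(b,None,fx=3,fy=3,interpolation=cv2.INTER_CUBIC))
m=arm.camera_model('top');mc=(m,np.linalg.inv(np.array(m['world_to_cam'])))
im=cv2.imread('pics/top0.png');g=cv2.cvtColor(im,cv2.COLOR_BGR2GRAY)
roi=np.zeros_like(g);roi[205:275,272:345]=1
cs,_=cv2.findContours(((g<60)&(roi>0)).astype(np.uint8),0,1)
for c in cs:
    if cv2.contourArea(c)>100:
        r=cv2.boxPoints(cv2.minAreaRect(c)); print('wedge');[print(p,px2w(mc,*p,.01).round(3)) for p in r]
for u,v in[(366,204),(370,246),(409,244),(404,205)]: print('roll',px2w(mc,u,v,.032).round(3))
for u,v in[(195,200),(265,203),(200,146),(269,150)]: print('plate',px2w(mc,u,v,.02).round(3))
for u,v in[(210,171),(248,174)]: print('sp',px2w(mc,u,v,.075).round(3))
E
```

```text
wedge
[315.48282 264.79312] [ 0.394 -0.176  0.01 ]
[323.447   221.78648] [ 0.515 -0.196  0.01 ]
[333.65256 223.67639] [ 0.51  -0.225  0.01 ]
[325.6884  266.68304] [ 0.389 -0.204  0.01 ]
wedge
[278.2703  258.62164] [ 0.409 -0.071  0.01 ]
[285.0649 215.5892] [ 0.53  -0.087  0.01 ]
[295.79733 217.28378] [ 0.526 -0.118  0.01 ]
[289.00272 260.31622] [ 0.405 -0.101  0.01 ]
roll [ 0.566 -0.312  0.032]
roll [ 0.451 -0.325  0.032]
roll [ 0.458 -0.432  0.032]
roll [ 0.565 -0.418  0.032]
plate [0.568 0.165 0.02 ]
plate [ 0.564 -0.031  0.02 ]
plate [0.721 0.157 0.02 ]
plate [ 0.713 -0.038  0.02 ]
sp [0.644 0.112 0.075]
sp [0.638 0.01  0.075]
```

View pics/c1.png

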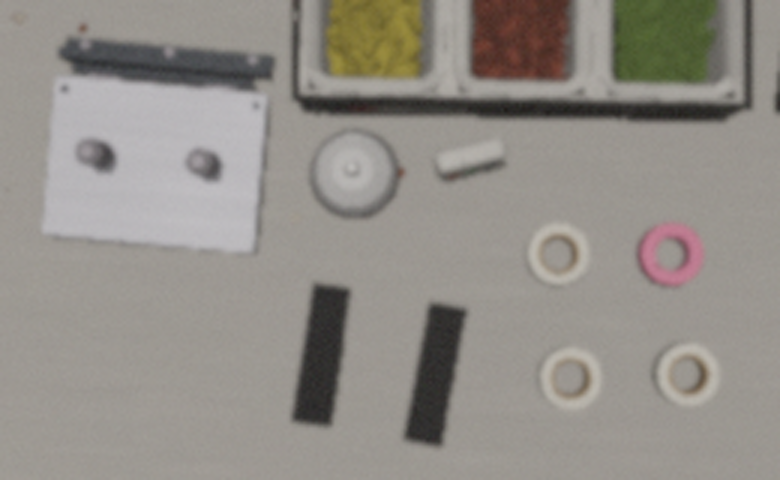

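View pics/c2.png

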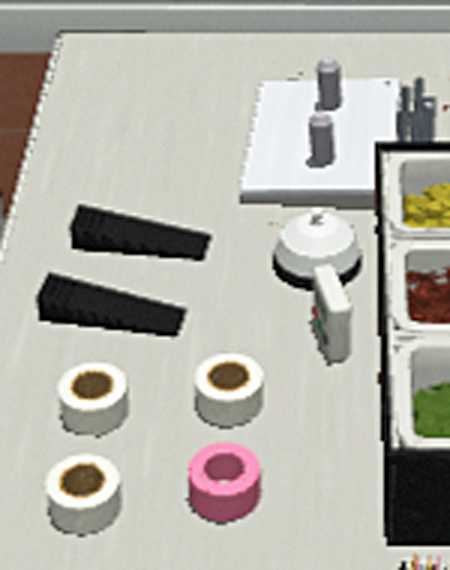

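The heels face the robot and the tips point +x, and the stand's yaw is about -0.06 rad. I'll move over the left wedge.

Call:
arm_command:
  series:
    - {"travel": [0.2,0,0],"turn": [0,0,0.047]}
    - {"travel": [0.2,0,0],"turn": [0,0,0.047]}
    - {"travel": [0.2,0,0],"turn": [0,0,0.047]}
    - {"travel": [0.2,0,0],"turn": [0,0,0.047]}
    - {"travel": [0.2,0,0],"turn": [0,0,0.047]}
  gripper: 0.3

```text
time_s: 0.6
eef_pos: [0.3497, -0.6148, 0.2222]
tool_rot: [-0.0, 0.998, -0.069, -0.0]
contact_force: [-0.1, -1.1, 0.7]
finger_gap: 0.0591
finger_force: 0.0
```

Call:
arm_command:
  series:
    - {"travel": [0,-0.2,0]}
    - {"travel": [0,-0.2,0]}
    - {"travel": [0,-0.2,0]}
    - {"travel": [0,-0.2,0]}
    - {"travel": [0,-0.2,0]}

```text
$.series[0]: bad value
```

Call:
arm_command:
  series:
    - {"travel": [0,-0.2,0]}
    - {"travel": [0,-0.2,0]}
    - {"travel": [0,-0.2,0]}
    - {"travel": [0,-0.2,0]}
    - {"travel": [0,-0.2,0]}

```text
$.series[0]: bad value
```

Call:
arm_command:
  series:
    - {"travel": [0,-0.24,0],"turn": [0,0,0]}
    - {"travel": [0,-0.24,0],"turn": [0,0,0]}
    - {"travel": [0,-0.24,0],"turn": [0,0,0]}
    - {"travel": [0,-0.24,0],"turn": [0,0,0]}
    - {"travel": [0,-0.24,0],"turn": [0,0,0]}

```text
time_s: 1.1
eef_pos: [0.3806, -0.3756, 0.2219]
tool_rot: [-0.0, 0.998, -0.068, -0.0]
contact_force: [0.3, 0.1, 0.4]
finger_gap: 0.0569
finger_force: 0.0
```

Call:
arm_command:
  series:
    - {"travel": [0,-0.24,0],"turn": [0,0,0]}
    - {"travel": [0,-0.24,0],"turn": [0,0,0]}
    - {"travel": [0,-0.24,0],"turn": [0,0,0]}
    - {"travel": [0,-0.24,0],"turn": [0,0,0]}
    - {"travel": [0,0,0],"turn": [0,0,0]}

```text
time_s: 1.6
eef_pos: [0.4081, -0.1806, 0.2227]
tool_rot: [-0.001, 0.998, -0.063, 0.0]
contact_force: [-0.4, -0.2, 0.6]
finger_gap: 0.0571
finger_force: 0.0
```

```bash
cat >> h.py <<'E'
def go(x,y,z,yaw=None):
    """needed tool-frame shift (shares of 20cm) and turn about tool z (share of 90deg)"""
    s=arm.sense(); q=R.from_quat(s['tool_rot'],scalar_first=True); M=q.as_matrix()
    d=M.T@(np.array([x,y,z])-s['eef_pos'])/.2
    cy=np.arctan2(M[1,0],M[0,0])
    print('t',round(s['time_s'],1),'at',s['eef_pos'].round(4),'yaw',cy.round(3),'-> travel',d.round(3),'turn',None if yaw is None else round(-(yaw-cy)/(np.pi/2),3))
def darkboxes(mc,im,z,thr=60,amin=1500):
    g=cv2.cvtColor(im,cv2.COLOR_BGR2GRAY); cs,_=cv2.findContours((g<thr).astype(np.uint8),0,1)
    for c in cs:
        if cv2.contourArea(c)>amin:
            b=cv2.boxPoints(cv2.minAreaRect(c)); print('box',b.round(0).tolist()); print(np.array([px2w(mc,*p,z) for p in b]).round(3).tolist())
E
python3 - <<'E'
from h import *
im,mc=snap('wrist','w1.png'); darkboxes(mc,im,.01); go(.432,-.089,.22,-.136)
E
```

```text
box [[-0.0, 232.0], [639.0, 232.0], [639.0, 399.0], [0.0, 399.0]]
[[0.392, 0.222, 0.01], [0.295, -0.551, 0.01], [0.04, -0.581, 0.01], [0.15, 0.317, 0.01]]
box [[222.0, 140.0], [257.0, 138.0], [260.0, 193.0], [225.0, 195.0]]
[[0.467, -0.07, 0.01], [0.464, -0.11, 0.01], [0.401, -0.102, 0.01], [0.404, -0.061, 0.01]]
t 1.6 at [ 0.4074 -0.1844  0.2227] yaw -0.13 -> travel [ 0.06  -0.489  0.013] turn 0.004
```

View pics/w1.png

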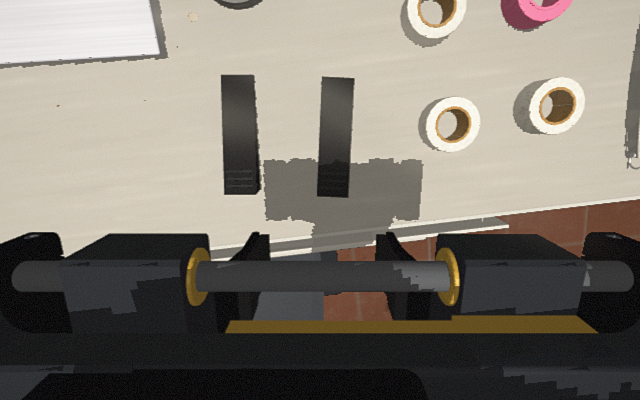

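```bash
cat >> h.py <<'E'
def wmc():
    s=arm.sense();T=np.eye(4);T[:3,:3]=R.from_quat(s['tool_rot'],scalar_first=True).as_matrix();T[:3,3]=s['eef_pos'];m=arm.camera_model('wrist')
    return m,T@np.array(m['mount'])
E
python3 - <<'E'
from h import *
mc=wmc()
for t,h in[(((221,75),(254,75)),((225,194),(258,193))),(((322,77),(354,79)),((318,195),(348,197)))]:
    a=np.mean([px2w(mc,*p,.004) for p in t],0);b=np.mean([px2w(mc,*p,.028) for p in h],0);d=a-b
    print('tip',a.round(4),'heel',b.round(4),'len',np.hypot(*d[:2]).round(4),'yaw',np.arctan2(d[1],d[0]).round(3),'grip',(b+d*30/130).round(4))
print('plate FR corner',px2w(mc,164,56,.017).round(4))
for c in[(437,9),(453,124),(557,105)]:print(px2w(mc,*c,.032).round(4))
go(.432,-.089,.12,-.136)
E
```

```text
tip [ 0.5325 -0.1044  0.004 ] heel [ 0.4058 -0.0899  0.028 ] len 0.1276 yaw -0.114 grip [ 0.435  -0.0932  0.0225]
tip [ 0.5152 -0.2131  0.004 ] heel [ 0.3896 -0.1916  0.028 ] len 0.1274 yaw -0.17 grip [ 0.4186 -0.1965  0.0225]
plate FR corner [ 0.5588 -0.035   0.017 ]
[ 0.5622 -0.3136  0.032 ]
[ 0.4517 -0.326   0.032 ]
[ 0.457  -0.4332  0.032 ]
t 1.6 at [ 0.4074 -0.1844  0.2227] yaw -0.13 -> travel [ 0.06  -0.489  0.513] turn 0.004
```

Call:
arm_command:
  series:
    - {"travel": [0.036,-0.24,0],"turn": [0,0,0]}
    - {"travel": [0.036,-0.24,0],"turn": [0,0,0]}
    - {"travel": [0,0,0.22],"turn": [0,0,0]}
    - {"travel": [0,0,0.22],"turn": [0,0,0]}
    - {"travel": [0,0,0.2],"turn": [0,0,0]}

```text
time_s: 2.15
eef_pos: [0.4338, -0.0955, 0.0928]
tool_rot: [0.0, 0.998, -0.069, -0.0]
contact_force: [0.9, -0.3, -0.2]
finger_gap: 0.0566
finger_force: 0.0
```

```bash
python3 - <<'E'
from h import *
go(.434,-.091,.004,-.125)
E
```

```text
t 2.1 at [ 0.4338 -0.0955  0.0928] yaw -0.137 -> travel [-0.002 -0.023  0.444] turn -0.008
```

Call:
arm_command:
  series:
    - {"travel": [0,-0.02,0.15],"turn": [0,0,-0.008]}
    - {"travel": [0,0,0.15],"turn": [0,0,0]}
    - {"travel": [0,0,0.1],"turn": [0,0,0]}
    - {"travel": [0,0,0.04],"turn": [0,0,0]}
    - {"travel": [0,0,0],"turn": [0,0,0]}

```text
time_s: 2.65
eef_pos: [0.4337, -0.0911, 0.0055]
tool_rot: [-0.0, 0.998, -0.062, -0.001]
contact_force: [0.9, 1.0, 1.2]
finger_gap: 0.0567
finger_force: 0.0
```

Call:
arm_command:
  series:
    - {"travel": [0,0,0],"turn": [0,0,0]}
    - {"travel": [0,0,0],"turn": [0,0,0]}
    - {"travel": [0,0,0],"turn": [0,0,0]}
    - {"travel": [0,0,0],"turn": [0,0,0]}
    - {"travel": [0,0,0],"turn": [0,0,0]}
  gripper: -1

```text
time_s: 3.15
eef_pos: [0.4354, -0.0907, 0.0074]
tool_rot: [0.0, 0.998, -0.062, 0.001]
contact_force: [-0.8, -0.7, 5.2]
finger_gap: 0.0362
finger_force: 29.9
```

```bash
python3 - <<'E'
from h import *
go(.457,.1348,.022,-.06)
E
```

```text
t 3.1 at [ 0.4354 -0.0907  0.0074] yaw -0.124 -> travel [-0.032 -1.132 -0.074] turn -0.041
```

Call:
arm_command:
  series:
    - {"travel": [0,0,-0.08],"turn": [0,0,0]}
    - {"travel": [-0.01,-0.2,0],"turn": [0,0,0]}
    - {"travel": [-0.01,-0.23,0],"turn": [0,0,0]}
    - {"travel": [-0.01,-0.23,0],"turn": [0,0,0]}
    - {"travel": [0,-0.23,0],"turn": [0,0,0]}

```text
time_s: 3.65
eef_pos: [0.4503, 0.0881, 0.0225]
tool_rot: [0.0, 0.998, -0.062, 0.0]
contact_force: [0.9, 0.6, -1.7]
finger_gap: 0.0358
finger_force: 29.9
```

Call:
arm_command:
  series:
    - {"travel": [0,-0.2,0],"turn": [0,0,0]}
    - {"travel": [0,-0.04,0],"turn": [0,0,-0.041]}
    - {"travel": [0,0,0],"turn": [0,0,0]}
    - {"travel": [0,0,0],"turn": [0,0,0]}

```text
time_s: 4.05
eef_pos: [0.4562, 0.1336, 0.0221]
tool_rot: [0.0, 1.0, -0.031, -0.001]
contact_force: [0.5, -0.9, -0.9]
finger_gap: 0.0358
finger_force: 29.9
```

```bash
python3 - <<'E'
from h import *
snap('wrist','w2.png'); go(.457,.1348,.006,-.06)
E
```

```text
t 4.1 at [0.4563 0.133  0.0221] yaw -0.062 -> travel [ 0.003 -0.009  0.081] turn -0.001
```

View pics/w2.png

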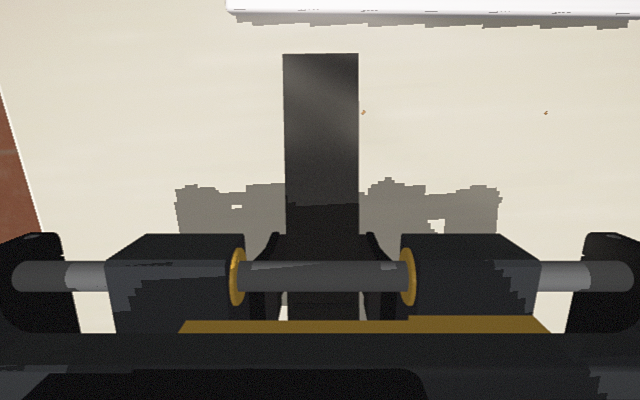

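```bash
python3 - <<'E'
from h import *
mc=wmc()
print('FL',px2w(mc,227,11,.017).round(4),'edge',px2w(mc,630,15,.017).round(4),'tip',px2w(mc,283,54,.02).round(4),px2w(mc,358,53,.02).round(4))
E
```

```text
FL [0.5756 0.1716 0.017 ] edge [ 0.5625 -0.0121  0.017 ] tip [0.5554 0.1475 0.02  ] [0.5537 0.1129 0.02  ]
```

Call:
arm_command:
  series:
    - {"travel": [0,-0.005,0.045],"turn": [0,0,0]}
    - {"travel": [0,0,0.03],"turn": [0,0,0]}
    - {"travel": [0.06,0,0],"turn": [0,0,0]}
    - {"travel": [0.06,0,0],"turn": [0,0,0]}
    - {"travel": [0.06,0,0],"turn": [0,0,0]}

```text
time_s: 4.6
eef_pos: [0.4929, 0.1327, 0.007]
tool_rot: [0.0, 1.0, -0.03, -0.001]
contact_force: [-4.5, 0.1, -0.5]
finger_gap: 0.0358
finger_force: 30.0
```

Call:
arm_command:
  series:
    - {"travel": [0.05,0,0],"turn": [0,0,0]}
    - {"travel": [0.05,0,0],"turn": [0,0,0]}
    - {"travel": [0.05,0,0],"turn": [0,0,0]}
    - {"travel": [0.05,0,0],"turn": [0,0,0]}

```text
time_s: 5.0
eef_pos: [0.528, 0.1318, 0.0067]
tool_rot: [0.001, 1.0, -0.029, -0.005]
contact_force: [-14.1, 0.6, 13.5]
finger_gap: 0.0356
finger_force: 30.0
```

Call:
arm_command:
  series:
    - {"travel": [0.03,0,0],"turn": [0,0,0]}
    - {"travel": [0.03,0,0],"turn": [0,0,0]}
    - {"travel": [0.03,0,0],"turn": [0,0,0]}
    - {"travel": [0,0,0],"turn": [0,0,0]}

```text
time_s: 5.4
eef_pos: [0.5477, 0.1307, 0.0067]
tool_rot: [0.0, 1.0, -0.03, -0.004]
contact_force: [-9.2, 1.5, 8.0]
finger_gap: 0.0355
finger_force: 30.0
```

Call:
arm_command:
  series:
    - {"travel": [0.02,0,0],"turn": [0,0,0]}
    - {"travel": [0.02,0,0],"turn": [0,0,0]}
    - {"travel": [0,0,0],"turn": [0,0,0]}

```text
time_s: 5.7
eef_pos: [0.5509, 0.1305, 0.0065]
tool_rot: [0.001, 1.0, -0.029, -0.008]
contact_force: [-20.3, -0.0, 17.1]
finger_gap: 0.0357
finger_force: 30.0
```

Call:
arm_command:
  series:
    - {"travel": [0.025,0,0],"turn": [0,0,0]}
    - {"travel": [0,0,0],"turn": [0,0,0]}
    - {"travel": [0,0,0],"turn": [0,0,0]}

```text
time_s: 6.0
eef_pos: [0.5522, 0.1305, 0.0061]
tool_rot: [0.002, 1.0, -0.029, -0.012]
contact_force: [-28.0, -0.3, 23.9]
finger_gap: 0.0356
finger_force: 30.0
```

```bash
python3 - <<'E'
from h import *
im,mc=snap('side','s1.png'); cv2.imwrite('pics/s1c.png',cv2.resize(im[110:260,220:400],None,fx=3,fy=3,interpolation=cv2.INTER_CUBIC))
E
```

```text
(no output)
```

View pics/s1c.png

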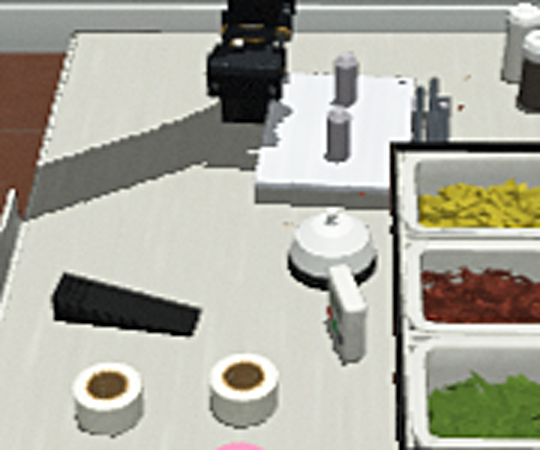

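Call:
arm_command:
  series:
    - {"travel": [-0.04,0,-0.005],"turn": [0,0,0]}
    - {"travel": [0,0,0],"turn": [0,0,0]}

```text
time_s: 6.25
eef_pos: [0.5519, 0.1305, 0.0062]
tool_rot: [-0.0, 1.0, -0.029, -0.003]
contact_force: [-5.9, 2.9, -7.2]
finger_gap: 0.0361
finger_force: 30.0
```

Call:
arm_command:
  series:
    - {"travel": [0,0,0],"turn": [0,0,0]}
    - {"travel": [0,0,0],"turn": [0,0,0]}
    - {"travel": [0,0,0],"turn": [0,0,0]}
    - {"travel": [0,0,0],"turn": [0,0,0]}
  gripper: 0.3

```text
time_s: 6.65
eef_pos: [0.5568, 0.1292, 0.0091]
tool_rot: [0.0, 1.0, -0.03, 0.001]
contact_force: [0.3, -0.1, 1.0]
finger_gap: 0.0547
finger_force: 0.0
```

Call:
arm_command:
  series:
    - {"travel": [-0.05,0,-0.15],"turn": [0,0,0]}
    - {"travel": [-0.1,0,-0.22],"turn": [0,0,0]}
    - {"travel": [-0.15,0,-0.2],"turn": [0,0,0]}
    - {"travel": [-0.15,0,-0.1],"turn": [0,0,0]}
    - {"travel": [0,0,0],"turn": [0,0,0]}

```text
time_s: 7.15
eef_pos: [0.4655, 0.1361, 0.1462]
tool_rot: [0.001, 1.0, -0.029, 0.003]
contact_force: [0.5, 0.6, 0.2]
finger_gap: 0.0568
finger_force: 0.0
```

```bash
python3 - <<'E'
from h import *
im,mc=snap('wrist','w3.png'); go(.418,-.195,.1,-.169)
E
```

```text
t 7.2 at [0.4665 0.1351 0.1447] yaw -0.059 -> travel [-0.146  1.661  0.225] turn 0.07
```

View pics/w3.png

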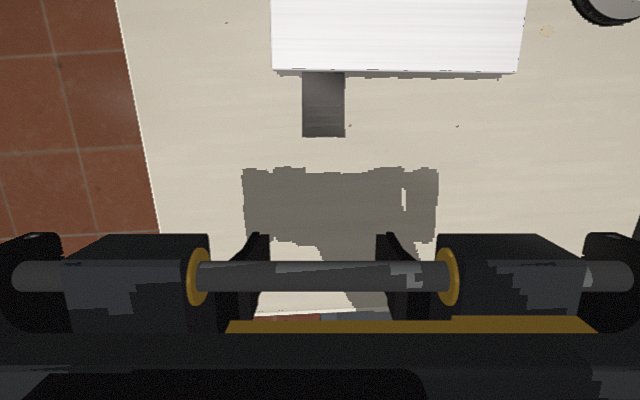

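```bash
python3 - <<'E'
from h import *
mc=wmc()
for p,z in[((273,71),.025),((518,73),.025),((323,136),.028),((324,72),.025)]: print(px2w(mc,*p,z).round(4))
go(.418,-.195,.1,-.169)
E
```

```text
[0.575  0.1711 0.025 ]
[ 0.5619 -0.0266  0.025 ]
[0.5214 0.1337 0.028 ]
[0.5718 0.13   0.025 ]
t 7.2 at [0.4665 0.1351 0.1447] yaw -0.059 -> travel [-0.146  1.661  0.225] turn 0.07
```

Call:
arm_command:
  series:
    - {"travel": [0,0.2,0],"turn": [0,0,0]}
    - {"travel": [-0.03,0.24,0],"turn": [0,0,0]}
    - {"travel": [-0.04,0.24,0],"turn": [0,0,0]}
    - {"travel": [-0.04,0.24,0],"turn": [0,0,0]}
    - {"travel": [-0.03,0.24,0],"turn": [0,0,0]}

```text
time_s: 7.7
eef_pos: [0.4235, -0.0976, 0.1417]
tool_rot: [0.0, 1.0, -0.03, -0.0]
contact_force: [1.1, -0.3, 0.1]
finger_gap: 0.0566
finger_force: 0.0
```

Call:
arm_command:
  series:
    - {"travel": [0,0.24,0],"turn": [0,0,0]}
    - {"travel": [0,0.24,0.1],"turn": [0,0,0]}
    - {"travel": [0,0,0.12],"turn": [0,0,0.07]}
    - {"travel": [0,0,0],"turn": [0,0,0]}

```text
time_s: 8.1
eef_pos: [0.4156, -0.1896, 0.0953]
tool_rot: [-0.002, 0.996, -0.087, -0.004]
contact_force: [0.3, 1.2, -0.7]
finger_gap: 0.0564
finger_force: 0.0
```

```bash
python3 - <<'E'
from h import *
go(.418,-.195,.007,-.169)
E
```

```text
t 8.1 at [ 0.4156 -0.1896  0.0953] yaw -0.173 -> travel [0.02  0.026 0.441] turn -0.003
```

Call:
arm_command:
  series:
    - {"travel": [0.015,0.025,0.14],"turn": [0,0,0]}
    - {"travel": [0,0,0.14],"turn": [0,0,0]}
    - {"travel": [0,0,0.11],"turn": [0,0,0]}
    - {"travel": [0,0,0.04],"turn": [0,0,0]}
    - {"travel": [0,0,0],"turn": [0,0,0]}

```text
time_s: 8.6
eef_pos: [0.4203, -0.1934, 0.0126]
tool_rot: [-0.001, 0.997, -0.083, -0.001]
contact_force: [-1.0, 0.6, 0.1]
finger_gap: 0.0564
finger_force: 0.0
```

Call:
arm_command:
  series:
    - {"travel": [0,0,0],"turn": [0,0,0]}
    - {"travel": [0,0,0],"turn": [0,0,0]}
    - {"travel": [0,0,0],"turn": [0,0,0]}
    - {"travel": [0,0,0],"turn": [0,0,0]}
    - {"travel": [0,0,0],"turn": [0,0,0]}
  gripper: -1

```text
time_s: 9.1
eef_pos: [0.4211, -0.1947, 0.0142]
tool_rot: [0.0, 0.996, -0.085, 0.001]
contact_force: [-0.6, 0.6, 4.7]
finger_gap: 0.0351
finger_force: 30.0
```

```bash
python3 - <<'E'
from h import *
c,s=np.cos(.066),np.sin(.066)
p=np.array([.5685,.0722])+(-60)*.001*np.array([s,c])-.113*np.array([c,-s]); print(p)
go(*p,.022,-.066)
E
```

```text
[0.4517889  0.01978322]
t 9.1 at [ 0.4211 -0.1947  0.0142] yaw -0.169 -> travel [-0.03  -1.083 -0.04 ] turn -0.066
```

Call:
arm_command:
  series:
    - {"travel": [0,0,0],"turn": [0,0,0]}
    - {"travel": [0,0,0],"turn": [0,0,0]}
    - {"travel": [0,0,0.035],"turn": [0,0,0]}
    - {"travel": [0,0,0],"turn": [0,0,0]}
  gripper: 0.2

```text
time_s: 9.5
eef_pos: [0.4195, -0.1939, 0.0051]
tool_rot: [-0.0, 0.996, -0.085, -0.001]
contact_force: [-1.1, -0.4, -0.2]
finger_gap: 0.0512
finger_force: 0.0
```

Call:
arm_command:
  series:
    - {"travel": [0,0,0],"turn": [0,0,0]}
    - {"travel": [0,0,0],"turn": [0,0,0]}
    - {"travel": [0,0,0],"turn": [0,0,0]}
    - {"travel": [0,0,0],"turn": [0,0,0]}
  gripper: -1

```text
time_s: 9.9
eef_pos: [0.4205, -0.1944, 0.0063]
tool_rot: [0.0, 0.996, -0.085, 0.0]
contact_force: [-0.2, 0.0, -0.6]
finger_gap: 0.0355
finger_force: 30.0
```

Call:
arm_command:
  series:
    - {"travel": [0,0,-0.08],"turn": [0,0,0]}
    - {"travel": [0,-0.2,0],"turn": [0,0,0]}
    - {"travel": [-0.01,-0.23,0],"turn": [0,0,0]}
    - {"travel": [-0.01,-0.23,0],"turn": [0,0,0]}
    - {"travel": [-0.01,-0.23,0],"turn": [0,0,0]}

```text
time_s: 10.4
eef_pos: [0.4444, -0.0164, 0.0224]
tool_rot: [0.0, 0.996, -0.085, 0.0]
contact_force: [1.2, -0.1, -1.2]
finger_gap: 0.0357
finger_force: 30.0
```

Call:
arm_command:
  series:
    - {"travel": [0,-0.16,0],"turn": [0,0,0]}
    - {"travel": [0,-0.03,0],"turn": [0,0,-0.066]}
    - {"travel": [0,0,0],"turn": [0,0,0]}
    - {"travel": [0,0,0],"turn": [0,0,0]}

```text
time_s: 10.8
eef_pos: [0.4506, 0.0189, 0.0221]
tool_rot: [0.0, 0.999, -0.034, -0.0]
contact_force: [-1.0, -1.4, -2.0]
finger_gap: 0.0353
finger_force: 30.0
```

```bash
python3 - <<'E'
from h import *
im,mc=snap('wrist','w4.png'); go(.4518,.0198,.022,-.066)
E
```

```text
t 10.8 at [0.4506 0.0184 0.0221] yaw -0.069 -> travel [ 0.005 -0.007  0.   ] turn -0.002
```

View pics/w4.png

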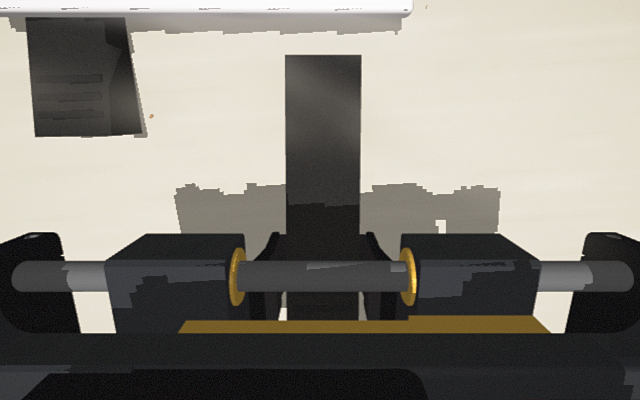

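Call:
arm_command:
  series:
    - {"travel": [0,0,0.045],"turn": [0,0,0]}
    - {"travel": [0,0,0.033],"turn": [0,0,0]}
    - {"travel": [0.1,0,0],"turn": [0,0,0]}
    - {"travel": [0.1,0,0],"turn": [0,0,0]}
    - {"travel": [0.1,0,0],"turn": [0,0,0]}

```text
time_s: 11.35
eef_pos: [0.5111, 0.0148, 0.0059]
tool_rot: [0.0, 0.999, -0.034, -0.0]
contact_force: [0.2, 0.1, -1.9]
finger_gap: 0.0355
finger_force: 30.0
```

Call:
arm_command:
  series:
    - {"travel": [0.05,0,0],"turn": [0,0,0]}
    - {"travel": [0.04,0,0],"turn": [0,0,0]}
    - {"travel": [0.03,0,0],"turn": [0,0,0]}
    - {"travel": [0,0,0],"turn": [0,0,0]}

```text
time_s: 11.75
eef_pos: [0.5349, 0.014, 0.0065]
tool_rot: [-0.0, 0.999, -0.033, -0.0]
contact_force: [0.2, 0.4, -1.7]
finger_gap: 0.0357
finger_force: 30.0
```

Call:
arm_command:
  series:
    - {"travel": [0.02,0,0],"turn": [0,0,0]}
    - {"travel": [0.02,0,0],"turn": [0,0,0]}
    - {"travel": [0.02,0,0],"turn": [0,0,0]}
    - {"travel": [0,0,0],"turn": [0,0,0]}

```text
time_s: 12.15
eef_pos: [0.5434, 0.0133, 0.0054]
tool_rot: [0.0, 0.999, -0.033, -0.004]
contact_force: [-7.3, 1.2, -1.8]
finger_gap: 0.0352
finger_force: 30.0
```

Call:
arm_command:
  series:
    - {"travel": [0.03,0,0],"turn": [0,0,0]}
    - {"travel": [0.01,0,0],"turn": [0,0,0]}
    - {"travel": [0,0,0],"turn": [0,0,0]}
    - {"travel": [0,0,0],"turn": [0,0,0]}

```text
time_s: 12.55
eef_pos: [0.5444, 0.0132, 0.0052]
tool_rot: [0.001, 0.999, -0.033, -0.011]
contact_force: [-24.9, 0.8, 17.9]
finger_gap: 0.0357
finger_force: 30.0
```

Call:
arm_command:
  series:
    - {"travel": [-0.035,0,-0.003],"turn": [0,0,0]}
    - {"travel": [0,0,0],"turn": [0,0,0]}

```text
time_s: 12.75
eef_pos: [0.5443, 0.0132, 0.0054]
tool_rot: [0.0, 0.999, -0.033, -0.003]
contact_force: [-4.7, 0.7, -10.5]
finger_gap: 0.0356
finger_force: 30.0
```

Call:
arm_command:
  series:
    - {"travel": [0,0,0],"turn": [0,0,0]}
    - {"travel": [0,0,0],"turn": [0,0,0]}
    - {"travel": [0,0,0],"turn": [0,0,0]}
    - {"travel": [0,0,0],"turn": [0,0,0]}
  gripper: 0.3

```text
time_s: 13.15
eef_pos: [0.5496, 0.0132, 0.0085]
tool_rot: [-0.0, 0.999, -0.033, 0.002]
contact_force: [0.1, 0.2, -0.1]
finger_gap: 0.0545
finger_force: 0.0
```

Call:
arm_command:
  series:
    - {"travel": [-0.05,0,-0.15],"turn": [0,0,0]}
    - {"travel": [-0.1,0,-0.22],"turn": [0,0,0]}
    - {"travel": [-0.15,0,-0.24],"turn": [0,0,0]}
    - {"travel": [-0.15,0,-0.24],"turn": [0,0,0]}
    - {"travel": [0,0,-0.2],"turn": [0,0,0]}

```text
time_s: 13.65
eef_pos: [0.4627, 0.0192, 0.2084]
tool_rot: [0.001, 0.999, -0.032, 0.0]
contact_force: [0.9, 0.5, -0.1]
finger_gap: 0.0567
finger_force: 0.0
```

```bash
python3 - <<'E'
from h import *
im,mc=snap('wrist','w5.png'); go(.452,-.326,.2,0)
E
```

```text
t 13.7 at [0.4681 0.0191 0.2154] yaw -0.065 -> travel [0.031 1.727 0.082] turn -0.041
```

View pics/w5.png

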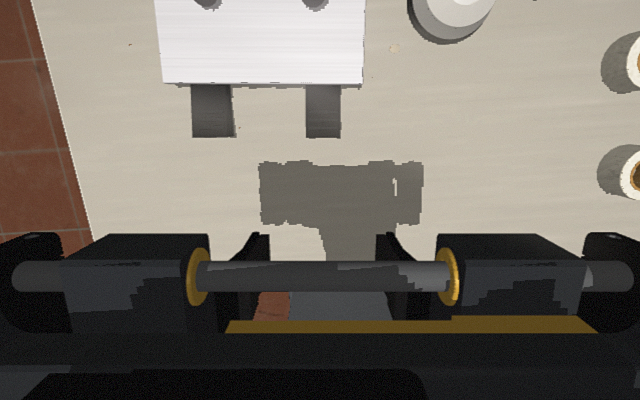

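Call:
arm_command:
  series:
    - {"travel": [0,0.24,0],"turn": [0,0,0]}
    - {"travel": [0,0.24,0],"turn": [0,0,0]}
    - {"travel": [0,0.24,0],"turn": [0,0,0]}
    - {"travel": [0,0.24,0],"turn": [0,0,0]}
    - {"travel": [0,0.24,0],"turn": [0,0,0]}
  gripper: 0.75

```text
time_s: 14.2
eef_pos: [0.4495, -0.2231, 0.2068]
tool_rot: [0.001, 0.999, -0.033, 0.001]
contact_force: [0.5, -0.2, 0.2]
finger_gap: 0.0757
finger_force: 0.0
```

Call:
arm_command:
  series:
    - {"travel": [0,0.24,0],"turn": [0,0,0]}
    - {"travel": [0,0.24,0],"turn": [0,0,0]}
    - {"travel": [0.03,0.1,0],"turn": [0,0,0]}
    - {"travel": [0,0,0],"turn": [0,0,0]}

```text
time_s: 14.6
eef_pos: [0.447, -0.3414, 0.2058]
tool_rot: [0.001, 0.999, -0.036, 0.0]
contact_force: [0.3, 0.7, 0.2]
finger_gap: 0.0759
finger_force: 0.0
```

```bash
cat >> h.py <<'E'
def rolls(name,f,z=.032,rd=.029):
    im,mc=snap(name,f); hsv=cv2.cvtColor(im,cv2.COLOR_BGR2HSV); k=3; g=cv2.resize(cv2.cvtColor(im,cv2.COLOR_BGR2GRAY),None,fx=k,fy=k,interpolation=cv2.INTER_CUBIC)
    rp=rd*mc[0]['fx']/(mc[1][2,3]-z)
    if name=='wrist': g=g[:235*k]
    c=cv2.HoughCircles(cv2.GaussianBlur(g,(5,5),0),cv2.HOUGH_GRADIENT,1.5,40*k*rp/30,param1=100,param2=30,minRadius=int(.88*rp*k),maxRadius=int(1.15*rp*k))
    if c is None: print('none',rp); return
    for u,v,r in c[0]/k:
        ring=[im[int(v+.78*r*np.sin(a)),int(u+.78*r*np.cos(a))] for a in np.arange(0,6.28,.3) if 0<=int(v+.78*r*np.sin(a))<400 and 0<=int(u+.78*r*np.cos(a))<640]
        print((u.round(1),v.round(1),r.round(1)),'bgr',np.mean(ring,0).round(0),'std',np.std(ring,0).mean().round(0),'->',px2w(mc,u,v,z).round(4))
E
python3 - <<'E'
from h import *
rolls('wrist','w6.png'); go(.452,-.326,.2)
E
```

```text
(np.float32(280.2), np.float32(66.2), np.float32(32.0)) bgr [209. 226. 232.] std 3.0 -> [ 0.5664 -0.307   0.032 ]
(np.float32(71.2), np.float32(5.2), np.float32(31.5)) bgr [178. 187. 192.] std 10.0 -> [ 0.6321 -0.121   0.032 ]
(np.float32(410.2), np.float32(167.2), np.float32(25.8)) bgr [144. 161. 169.] std 59.0 -> [ 0.4599 -0.4311  0.032 ]
(np.float32(391.2), np.float32(61.2), np.float32(32.0)) bgr [158. 133. 230.] std 20.0 -> [ 0.5632 -0.4132  0.032 ]
(np.float32(306.2), np.float32(181.8), np.float32(27.3)) bgr [135. 148. 153.] std 41.0 -> [ 0.4523 -0.3224  0.032 ]
t 14.7 at [ 0.4476 -0.3385  0.2059] yaw -0.068 -> travel [ 0.018 -0.064  0.029] turn None
```

Call:
arm_command:
  series:
    - {"travel": [0.02,-0.073,0.15],"turn": [0,0,0]}
    - {"travel": [0,0,0.23],"turn": [0,0,0]}
    - {"travel": [0,0,0.23],"turn": [0,0,0]}
    - {"travel": [0,0,0.2],"turn": [0,0,0]}
    - {"travel": [0,0,0],"turn": [0,0,0]}

```text
time_s: 15.15
eef_pos: [0.4491, -0.3181, 0.039]
tool_rot: [-0.003, 0.999, -0.031, -0.004]
contact_force: [-1.2, 0.9, -0.9]
finger_gap: 0.0762
finger_force: 0.0
```

```bash
python3 - <<'E'
from h import *
go(.452,-.324,.006)
E
```

```text
t 15.2 at [ 0.4491 -0.3181  0.039 ] yaw -0.063 -> travel [0.018 0.03  0.165] turn None
```

Call:
arm_command:
  series:
    - {"travel": [0.01,0.02,0.09],"turn": [0,0,0]}
    - {"travel": [0,0,0.06],"turn": [0,0,0]}
    - {"travel": [0,0,0],"turn": [0,0,0]}

```text
time_s: 15.45
eef_pos: [0.4543, -0.3259, 0.0143]
tool_rot: [-0.0, 0.999, -0.032, -0.0]
contact_force: [0.4, -0.5, 0.9]
finger_gap: 0.0759
finger_force: 0.0
```

Call:
arm_command:
  series:
    - {"travel": [0,0,0],"turn": [0,0,0]}
    - {"travel": [0,0,0],"turn": [0,0,0]}
    - {"travel": [0,0,0],"turn": [0,0,0]}
    - {"travel": [0,0,0],"turn": [0,0,0]}
    - {"travel": [0,0,0],"turn": [0,0,0]}
  gripper: -1

```text
time_s: 15.95
eef_pos: [0.4549, -0.3269, 0.0152]
tool_rot: [0.0, 0.999, -0.033, 0.001]
contact_force: [-1.0, 1.3, 5.4]
finger_gap: 0.0573
finger_force: 30.0
```

Call:
arm_command:
  series:
    - {"travel": [0,0,-0.1],"turn": [0,0,0]}
    - {"travel": [0,0,-0.24],"turn": [0,0,0]}
    - {"travel": [0,0,-0.24],"turn": [0,0,0]}
    - {"travel": [0,0,-0.1],"turn": [0,0,0]}
    - {"travel": [0,0,0],"turn": [0,0,0]}

```text
time_s: 16.45
eef_pos: [0.4563, -0.3283, 0.1541]
tool_rot: [0.002, 0.999, -0.033, 0.003]
contact_force: [0.3, -0.1, -0.8]
finger_gap: 0.0569
finger_force: 30.0
```

```bash
python3 - <<'E'
from h import *
go(.645,.014,.14,-.066)
E
```

```text
t 16.4 at [ 0.4563 -0.3283  0.1541] yaw -0.066 -> travel [ 0.829 -1.77   0.067] turn 0.0
```

Call:
arm_command:
  series:
    - {"travel": [0.04,-0.2,0],"turn": [0,0,0]}
    - {"travel": [0.046,-0.22,0],"turn": [0,0,0]}
    - {"travel": [0.046,-0.22,0],"turn": [0,0,0]}
    - {"travel": [0.046,-0.22,0],"turn": [0,0,0]}
    - {"travel": [0.046,-0.22,0],"turn": [0,0,0]}

```text
time_s: 16.95
eef_pos: [0.5121, -0.1124, 0.1481]
tool_rot: [-0.0, 0.999, -0.033, -0.001]
contact_force: [0.6, -1.0, -1.2]
finger_gap: 0.0578
finger_force: 30.0
```

Call:
arm_command:
  series:
    - {"travel": [0.046,-0.22,0],"turn": [0,0,0]}
    - {"travel": [0.046,-0.22,0],"turn": [0,0,0]}
    - {"travel": [0.046,-0.22,0],"turn": [0,0,0]}
    - {"travel": [0,0,0],"turn": [0,0,0]}
    - {"travel": [0,0,0],"turn": [0,0,0]}

```text
time_s: 17.45
eef_pos: [0.5482, 0.0169, 0.1482]
tool_rot: [-0.0, 1.0, -0.031, -0.002]
contact_force: [0.2, -1.1, -1.4]
finger_gap: 0.0573
finger_force: 30.0
```

```bash
python3 - <<'E'
from h import *
im,mc=snap('wrist','w7.png'); go(.645,.014,.14)
E
```

```text
t 17.5 at [0.5482 0.015  0.1483] yaw -0.065 -> travel [ 0.483 -0.026  0.04 ] turn None
```

View pics/w7.png

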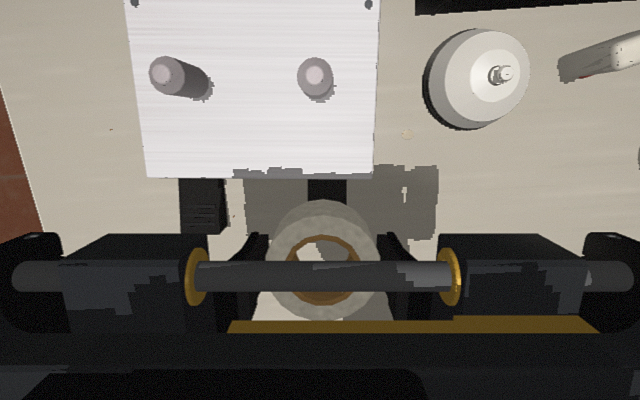

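```bash
python3 - <<'E'
from h import *
mc=wmc()
L=px2w(mc,163,74,.084);Rr=px2w(mc,315,74,.084);print(L,Rr,np.linalg.norm(L-Rr)); 
print('roll',px2w(mc,322,268,.165), 'front edge',px2w(mc,322,213,.165),px2w(mc,322,320,.165),'lr',px2w(mc,267,267,.165),px2w(mc,378,267,.165))
print('corners',px2w(mc,147,178,.028),px2w(mc,372,178,.028))
go(*Rr[:2],.14)
E
```

```text
[0.65137613 0.11428827 0.084     ] [0.64493447 0.0159794  0.084     ] 0.09851969435549601
roll [0.54754174 0.01764726 0.165     ] front edge [0.57531333 0.01582673 0.165     ] [0.51871575 0.0195369  0.165     ] lr [0.54978882 0.04418761 0.165     ] [ 0.54632179 -0.0094313   0.165     ]
corners [0.57583689 0.17004017 0.028     ] [ 0.56300983 -0.02701827  0.028     ]
t 17.5 at [0.5482 0.015  0.1483] yaw -0.065 -> travel [ 0.482 -0.036  0.04 ] turn None
```

Call:
arm_command:
  series:
    - {"travel": [0.2,-0.02,0],"turn": [0,0,0]}
    - {"travel": [0.2,-0.01,0],"turn": [0,0,0]}
    - {"travel": [0.08,0,0],"turn": [0,0,0]}
    - {"travel": [0,0,0],"turn": [0,0,0]}
    - {"travel": [0,0,0],"turn": [0,0,0]}

```text
time_s: 18.0
eef_pos: [0.6444, 0.0136, 0.1488]
tool_rot: [0.0, 0.999, -0.034, -0.001]
contact_force: [-1.1, 0.4, -0.5]
finger_gap: 0.0573
finger_force: 30.0
```

```bash
python3 - <<'E'
from h import *
go(.645,.0165,.045)
E
```

```text
t 18.0 at [0.6444 0.0136 0.1488] yaw -0.068 -> travel [ 0.003 -0.015  0.519] turn None
```

Call:
arm_command:
  series:
    - {"travel": [0,-0.013,0.1],"turn": [0,0,0]}
    - {"travel": [0,0,0.1],"turn": [0,0,0]}
    - {"travel": [0,0,0.1],"turn": [0,0,0]}
    - {"travel": [0,0,0.1],"turn": [0,0,0]}
    - {"travel": [0,0,0.1],"turn": [0,0,0]}

```text
time_s: 18.5
eef_pos: [0.6442, 0.0169, 0.0495]
tool_rot: [0.001, 0.999, -0.033, -0.0]
contact_force: [0.2, -0.2, -1.2]
finger_gap: 0.0572
finger_force: 30.0
```

Call:
arm_command:
  series:
    - {"travel": [0,0,0.015],"turn": [0,0,0]}
    - {"travel": [0,0,0],"turn": [0,0,0]}

```text
time_s: 18.7
eef_pos: [0.6443, 0.0173, 0.0469]
tool_rot: [0.0, 0.999, -0.033, -0.001]
contact_force: [-0.2, -0.2, -1.7]
finger_gap: 0.057
finger_force: 30.0
```

Call:
arm_command:
  series:
    - {"travel": [0,0,0.012],"turn": [0,0,0]}
    - {"travel": [0,0,0],"turn": [0,0,0]}

```text
time_s: 18.9
eef_pos: [0.6458, 0.0179, 0.0455]
tool_rot: [0.0, 0.999, -0.033, 0.0]
contact_force: [0.2, -0.5, -1.4]
finger_gap: 0.0572
finger_force: 30.0
```

Call:
arm_command:
  series:
    - {"travel": [0,0,0],"turn": [0,0,0]}
    - {"travel": [0,0,0],"turn": [0,0,0]}
    - {"travel": [0,0,0],"turn": [0,0,0]}
    - {"travel": [0,0,0],"turn": [0,0,0]}
  gripper: 0.56

```text
time_s: 19.3
eef_pos: [0.6459, 0.018, 0.0449]
tool_rot: [0.0, 0.999, -0.033, 0.0]
contact_force: [-0.2, 0.5, 1.0]
finger_gap: 0.0679
finger_force: 0.0
```

Call:
arm_command:
  series:
    - {"travel": [0,0,-0.15],"turn": [0,0,0]}
    - {"travel": [0,0,-0.2],"turn": [0,0,0]}
    - {"travel": [0,0,-0.2],"turn": [0,0,0]}
    - {"travel": [0,0,-0.2],"turn": [0,0,0]}
    - {"travel": [0,0,0],"turn": [0,0,0]}

```text
time_s: 19.8
eef_pos: [0.6494, 0.0188, 0.202]
tool_rot: [-0.0, 0.999, -0.033, 0.006]
contact_force: [0.2, -0.7, -0.2]
finger_gap: 0.068
finger_force: 0.0
```

```bash
python3 - <<'E'
from h import *
go(.565,-.31,.2); go(.55,.06,.19); rolls('top','t2.png')
E
```

```text
t 19.8 at [0.6494 0.0188 0.202 ] yaw -0.066 -> travel [-0.313  1.668  0.005] turn None
t 19.8 at [0.6494 0.0188 0.202 ] yaw -0.066 -> travel [-0.51  -0.173  0.054] turn None
(np.float32(409.8), np.float32(244.2), np.float32(10.6)) bgr [179. 189. 195.] std 6.0 -> [ 0.4575 -0.4345  0.032 ]
(np.float32(594.8), np.float32(161.2), np.float32(11.7)) bgr [121. 129. 134.] std 39.0 -> [ 0.6983 -0.9486  0.032 ]
(np.float32(469.2), np.float32(173.2), np.float32(10.3)) bgr [164. 170. 175.] std 19.0 -> [ 0.6576 -0.5985  0.032 ]
(np.float32(504.2), np.float32(127.2), np.float32(10.0)) bgr [42. 44. 46.] std 6.0 -> [ 0.789  -0.6966  0.032 ]
```

Call:
arm_command:
  series:
    - {"travel": [-0.1,0.15,0],"turn": [0,0,0]}
    - {"travel": [-0.1,0.22,0],"turn": [0,0,0]}
    - {"travel": [-0.1,0.22,0],"turn": [0,0,0]}
    - {"travel": [-0.1,0.22,0],"turn": [0,0,0]}
    - {"travel": [-0.05,0.24,0],"turn": [0,0,0]}
  gripper: 0.75

```text
time_s: 20.35
eef_pos: [0.5396, -0.1865, 0.1934]
tool_rot: [-0.0, 0.999, -0.032, -0.001]
contact_force: [0.8, 0.3, 0.5]
finger_gap: 0.0759
finger_force: 0.0
```

Call:
arm_command:
  series:
    - {"travel": [0,0.24,0],"turn": [0,0,0]}
    - {"travel": [0,0.24,0],"turn": [0,0,0]}
    - {"travel": [0,0.13,0],"turn": [0,0,0]}
    - {"travel": [0,0,0],"turn": [0,0,0]}
    - {"travel": [0,0,0],"turn": [0,0,0]}

```text
time_s: 20.85
eef_pos: [0.5333, -0.3071, 0.193]
tool_rot: [-0.001, 0.999, -0.033, -0.001]
contact_force: [0.3, 1.2, 0.5]
finger_gap: 0.0761
finger_force: 0.0
```

```bash
python3 - <<'E'
from h import *
rolls('wrist','w8.png'); go(.565,-.31,.01)
E
```

```text
(np.float32(325.2), np.float32(152.8), np.float32(27.8)) bgr [182. 198. 203.] std 46.0 -> [ 0.5683 -0.3093  0.032 ]
(np.float32(122.2), np.float32(96.2), np.float32(31.2)) bgr [185. 194. 199.] std 15.0 -> [ 0.634  -0.1214  0.032 ]
(np.float32(428.2), np.float32(146.8), np.float32(32.3)) bgr [136. 115. 202.] std 33.0 -> [ 0.5675 -0.4102  0.032 ]
(np.float32(632.8), np.float32(40.2), np.float32(26.0)) bgr [182. 198. 206.] std 24.0 -> [ 0.6505 -0.5921  0.032 ]
t 20.9 at [ 0.534  -0.3058  0.1935] yaw -0.064 -> travel [0.157 0.013 0.917] turn None
```

Call:
arm_command:
  series:
    - {"travel": [0.16,0.013,0.05],"turn": [0,0,0]}
    - {"travel": [0,0,0.23],"turn": [0,0,0]}
    - {"travel": [0,0,0.23],"turn": [0,0,0]}
    - {"travel": [0,0,0.2],"turn": [0,0,0]}
    - {"travel": [0,0,0],"turn": [0,0,0]}

```text
time_s: 21.4
eef_pos: [0.5617, -0.3073, 0.046]
tool_rot: [-0.003, 0.999, -0.031, -0.006]
contact_force: [-0.1, -0.2, -0.4]
finger_gap: 0.0762
finger_force: 0.0
```

```bash
python3 - <<'E'
from h import *
go(.566,-.31,.008)
E
```

```text
t 21.4 at [ 0.5617 -0.3073  0.046 ] yaw -0.062 -> travel [0.025 0.014 0.19 ] turn None
```

Call:
arm_command:
  series:
    - {"travel": [0.01,0.01,0.12],"turn": [0,0,0]}
    - {"travel": [0,0,0.09],"turn": [0,0,0]}
    - {"travel": [0,0,0],"turn": [0,0,0]}

```text
time_s: 21.7
eef_pos: [0.5675, -0.3124, 0.0104]
tool_rot: [-0.001, 0.999, -0.032, -0.001]
contact_force: [-0.7, 0.7, 0.3]
finger_gap: 0.0764
finger_force: 0.0
```

Call:
arm_command:
  series:
    - {"travel": [0,0,0],"turn": [0,0,0]}
    - {"travel": [0,0,0],"turn": [0,0,0]}
    - {"travel": [0,0,0],"turn": [0,0,0]}
    - {"travel": [0,0,0],"turn": [0,0,0]}
    - {"travel": [0,0,0],"turn": [0,0,0]}
  gripper: -1

```text
time_s: 22.2
eef_pos: [0.569, -0.3142, 0.0126]
tool_rot: [0.0, 0.999, -0.033, 0.001]
contact_force: [-0.5, 1.0, 6.1]
finger_gap: 0.0573
finger_force: 30.0
```

Call:
arm_command:
  series:
    - {"travel": [0,0,-0.1],"turn": [0,0,0]}
    - {"travel": [0,0,-0.24],"turn": [0,0,0]}
    - {"travel": [0,0,-0.24],"turn": [0,0,0]}
    - {"travel": [0,0,-0.13],"turn": [0,0,0]}
    - {"travel": [0,0,0],"turn": [0,0,0]}

```text
time_s: 22.7
eef_pos: [0.5705, -0.3156, 0.1586]
tool_rot: [0.002, 0.999, -0.033, 0.004]
contact_force: [-0.1, 0.2, -0.4]
finger_gap: 0.0572
finger_force: 30.0
```

```bash
python3 - <<'E'
from h import *
go(.6515,.115,.14,-.066)
E
```

```text
t 22.7 at [ 0.5705 -0.3156  0.1586] yaw -0.066 -> travel [ 0.262 -2.176  0.085] turn 0.0
```

Call:
arm_command:
  series:
    - {"travel": [0.026,-0.18,0],"turn": [0,0,0]}
    - {"travel": [0.026,-0.22,0],"turn": [0,0,0]}
    - {"travel": [0.026,-0.22,0],"turn": [0,0,0]}
    - {"travel": [0.026,-0.22,0],"turn": [0,0,0]}
    - {"travel": [0.026,-0.22,0],"turn": [0,0,0]}

```text
time_s: 23.2
eef_pos: [0.6067, -0.1028, 0.1513]
tool_rot: [0.0, 0.999, -0.033, -0.001]
contact_force: [-0.1, -1.3, -1.4]
finger_gap: 0.0571
finger_force: 30.0
```

Call:
arm_command:
  series:
    - {"travel": [0.026,-0.22,0],"turn": [0,0,0]}
    - {"travel": [0.026,-0.22,0],"turn": [0,0,0]}
    - {"travel": [0.026,-0.22,0],"turn": [0,0,0]}
    - {"travel": [0.026,-0.22,0],"turn": [0,0,0]}
    - {"travel": [0.026,-0.21,0],"turn": [0,0,0]}

```text
time_s: 23.7
eef_pos: [0.647, 0.1131, 0.1511]
tool_rot: [0.0, 0.999, -0.033, -0.001]
contact_force: [0.8, -1.2, -0.4]
finger_gap: 0.0576
finger_force: 30.0
```

Call:
arm_command:
  series:
    - {"travel": [0,0,0],"turn": [0,0,0]}
    - {"travel": [0,0,0],"turn": [0,0,0]}

```text
time_s: 23.9
eef_pos: [0.6468, 0.1131, 0.1511]
tool_rot: [0.0, 1.0, -0.031, -0.001]
contact_force: [0.2, -0.8, -1.7]
finger_gap: 0.057
finger_force: 30.0
```

```bash
python3 - <<'E'
from h import *
go(.6515,.115,.043,-.066)
E
```

```text
t 23.9 at [0.6468 0.1131 0.1511] yaw -0.062 -> travel [ 0.024 -0.011  0.54 ] turn 0.002
```

Call:
arm_command:
  series:
    - {"travel": [0.03,-0.011,0.1],"turn": [0,0,0]}
    - {"travel": [0,0,0.11],"turn": [0,0,0]}
    - {"travel": [0,0,0.11],"turn": [0,0,0]}
    - {"travel": [0,0,0.11],"turn": [0,0,0]}
    - {"travel": [0,0,0.08],"turn": [0,0,0]}

```text
time_s: 24.4
eef_pos: [0.653, 0.1116, 0.0474]
tool_rot: [0.0, 0.999, -0.034, -0.001]
contact_force: [-0.2, 0.9, -1.0]
finger_gap: 0.0571
finger_force: 30.0
```

Call:
arm_command:
  series:
    - {"travel": [0,0,0.02],"turn": [0,0,0]}
    - {"travel": [0,0,0],"turn": [0,0,0]}

```text
time_s: 24.6
eef_pos: [0.6534, 0.1118, 0.0453]
tool_rot: [0.001, 0.999, -0.033, -0.001]
contact_force: [-0.3, 0.1, -1.3]
finger_gap: 0.0578
finger_force: 30.0
```

Call:
arm_command:
  series:
    - {"travel": [0,0,0],"turn": [0,0,0]}
    - {"travel": [0,0,0],"turn": [0,0,0]}
    - {"travel": [0,0,0],"turn": [0,0,0]}
    - {"travel": [0,0,0],"turn": [0,0,0]}
  gripper: 0.56

```text
time_s: 25.0
eef_pos: [0.6544, 0.1132, 0.0474]
tool_rot: [0.0, 0.999, -0.033, 0.001]
contact_force: [-0.5, -0.1, -0.3]
finger_gap: 0.0673
finger_force: 0.0
```

Call:
arm_command:
  series:
    - {"travel": [0,0,-0.15],"turn": [0,0,0]}
    - {"travel": [0,0,-0.2],"turn": [0,0,0]}
    - {"travel": [0,0,-0.2],"turn": [0,0,0]}
    - {"travel": [0,0,-0.2],"turn": [0,0,0]}
    - {"travel": [-0.2,0,0],"turn": [0,0,0]}

```text
time_s: 25.5
eef_pos: [0.621, 0.1159, 0.2041]
tool_rot: [-0.002, 0.999, -0.034, 0.007]
contact_force: [0.7, -0.3, 1.0]
finger_gap: 0.0681
finger_force: 0.0
```

Call:
arm_command:
  series:
    - {"travel": [-0.24,0,0],"turn": [0,0,0]}
    - {"travel": [-0.2,0,0],"turn": [0,0,0]}
    - {"travel": [0,0,0],"turn": [0,0,0]}
  gripper: 0.75

```text
time_s: 25.8
eef_pos: [0.5211, 0.1227, 0.1967]
tool_rot: [0.001, 1.0, -0.031, -0.001]
contact_force: [1.0, 0.4, 0.1]
finger_gap: 0.0757
finger_force: 0.0
```

```bash
python3 - <<'E'
from h import *
snap('wrist','w9.png'); go(.44,-.434,.2,-.066)
E
```

```text
t 25.9 at [0.5243 0.122  0.1973] yaw -0.064 -> travel [-0.243  2.801 -0.008] turn 0.001
```

View pics/w9.png

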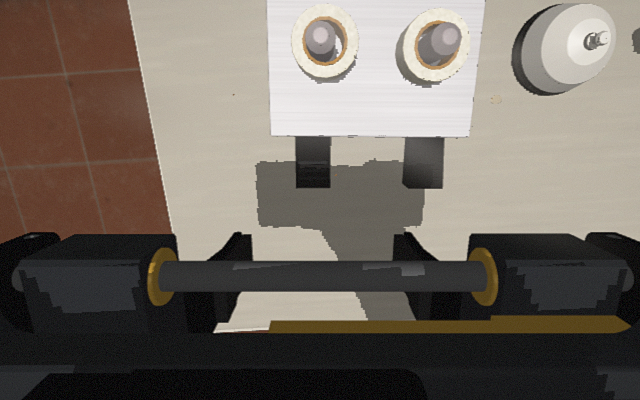

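Both rolls are seated on their spindles and both wedges are still in. I'll fetch the third roll.

Call:
arm_command:
  series:
    - {"travel": [-0.02,0.2,0],"turn": [0,0,0]}
    - {"travel": [-0.02,0.24,0],"turn": [0,0,0]}
    - {"travel": [-0.02,0.24,0],"turn": [0,0,0]}
    - {"travel": [-0.02,0.24,0],"turn": [0,0,0]}
    - {"travel": [-0.02,0.24,0],"turn": [0,0,0]}

```text
time_s: 26.35
eef_pos: [0.4917, -0.1111, 0.1974]
tool_rot: [0.0, 0.999, -0.033, 0.001]
contact_force: [1.6, 0.3, -0.4]
finger_gap: 0.0763
finger_force: 0.0
```

Call:
arm_command:
  series:
    - {"travel": [-0.02,0.24,0],"turn": [0,0,0]}
    - {"travel": [-0.02,0.24,0],"turn": [0,0,0]}
    - {"travel": [-0.02,0.24,0],"turn": [0,0,0]}
    - {"travel": [-0.02,0.24,0],"turn": [0,0,0]}
    - {"travel": [-0.02,0.24,0],"turn": [0,0,0]}

```text
time_s: 26.85
eef_pos: [0.4555, -0.3498, 0.1971]
tool_rot: [0.001, 0.999, -0.033, 0.0]
contact_force: [1.2, -0.4, 0.5]
finger_gap: 0.0761
finger_force: 0.0
```

Call:
arm_command:
  series:
    - {"travel": [-0.02,0.24,0],"turn": [0,0,0]}
    - {"travel": [-0.02,0.2,0],"turn": [0,0,0]}
    - {"travel": [0,0,0],"turn": [0,0,0]}
    - {"travel": [0,0,0],"turn": [0,0,0]}

```text
time_s: 27.25
eef_pos: [0.4414, -0.4356, 0.1962]
tool_rot: [-0.0, 0.999, -0.034, -0.0]
contact_force: [0.4, -0.2, 0.0]
finger_gap: 0.0762
finger_force: 0.0
```

```bash
python3 - <<'E'
from h import *
rolls('wrist','w10.png'); go(.4575,-.433,.01)
E
```

```text
(np.float32(294.8), np.float32(58.2), np.float32(28.6)) bgr [162. 139. 227.] std 27.0 -> [ 0.5651 -0.4157  0.032 ]
(np.float32(318.8), np.float32(167.2), np.float32(26.3)) bgr [136. 155. 165.] std 69.0 -> [ 0.4624 -0.4307  0.032 ]
t 27.3 at [ 0.4424 -0.4339  0.1964] yaw -0.065 -> travel [ 0.075 -0.009  0.932] turn None
```

Call:
arm_command:
  series:
    - {"travel": [0.08,-0.014,0.1],"turn": [0,0,0]}
    - {"travel": [0,0,0.22],"turn": [0,0,0]}
    - {"travel": [0,0,0.22],"turn": [0,0,0]}
    - {"travel": [0,0,0.2],"turn": [0,0,0]}
    - {"travel": [0,0,0],"turn": [0,0,0]}

```text
time_s: 27.8
eef_pos: [0.4553, -0.427, 0.0428]
tool_rot: [-0.004, 0.999, -0.031, -0.004]
contact_force: [-1.1, 2.3, -0.2]
finger_gap: 0.0761
finger_force: 0.0
```

Call:
arm_command:
  series:
    - {"travel": [0,0,0.1],"turn": [0,0,0]}
    - {"travel": [0,0,0.08],"turn": [0,0,0]}
    - {"travel": [0,0,0],"turn": [0,0,0]}

```text
time_s: 28.1
eef_pos: [0.4576, -0.4309, 0.012]
tool_rot: [-0.001, 0.999, -0.032, -0.001]
contact_force: [0.0, 0.3, -0.3]
finger_gap: 0.0758
finger_force: 0.0
```

Call:
arm_command:
  series:
    - {"travel": [0,0,0],"turn": [0,0,0]}
    - {"travel": [0,0,0],"turn": [0,0,0]}
    - {"travel": [0,0,0],"turn": [0,0,0]}
    - {"travel": [0,0,0],"turn": [0,0,0]}
    - {"travel": [0,0,0],"turn": [0,0,0]}
  gripper: -1

```text
time_s: 28.6
eef_pos: [0.4584, -0.4329, 0.014]
tool_rot: [0.001, 0.999, -0.033, 0.001]
contact_force: [-0.1, 0.5, 5.0]
finger_gap: 0.0578
finger_force: 30.0
```

Call:
arm_command:
  series:
    - {"travel": [0,0,-0.1],"turn": [0,0,0]}
    - {"travel": [0,0,-0.24],"turn": [0,0,0]}
    - {"travel": [0,0,-0.24],"turn": [0,0,0]}
    - {"travel": [0,0,-0.2],"turn": [0,0,0]}
    - {"travel": [0,0,0],"turn": [0,0,0]}

```text
time_s: 29.1
eef_pos: [0.4608, -0.4348, 0.1761]
tool_rot: [0.004, 0.999, -0.033, 0.005]
contact_force: [0.2, -0.3, -0.3]
finger_gap: 0.0577
finger_force: 30.0
```

```bash
python3 - <<'E'
from h import *
go(.645,.0165,.16,-.066)
E
```

```text
t 29.1 at [ 0.4608 -0.4348  0.1761] yaw -0.066 -> travel [ 0.77  -2.313  0.07 ] turn 0.0
```

Call:
arm_command:
  series:
    - {"travel": [0.07,-0.2,0],"turn": [0,0,0]}
    - {"travel": [0.07,-0.21,0],"turn": [0,0,0]}
    - {"travel": [0.07,-0.21,0],"turn": [0,0,0]}
    - {"travel": [0.07,-0.21,0],"turn": [0,0,0]}
    - {"travel": [0.07,-0.21,0],"turn": [0,0,0]}

```text
time_s: 29.6
eef_pos: [0.541, -0.2274, 0.1676]
tool_rot: [-0.0, 0.999, -0.033, -0.001]
contact_force: [-0.0, -0.6, -0.2]
finger_gap: 0.0573
finger_force: 30.0
```

Call:
arm_command:
  series:
    - {"travel": [0.07,-0.21,0],"turn": [0,0,0]}
    - {"travel": [0.07,-0.21,0],"turn": [0,0,0]}
    - {"travel": [0.07,-0.21,0],"turn": [0,0,0]}
    - {"travel": [0.07,-0.21,0],"turn": [0,0,0]}
    - {"travel": [0.07,-0.21,0],"turn": [0,0,0]}

```text
time_s: 30.1
eef_pos: [0.6246, -0.0227, 0.1676]
tool_rot: [0.0, 0.999, -0.033, -0.001]
contact_force: [0.2, 0.6, -0.6]
finger_gap: 0.0573
finger_force: 30.0
```

Call:
arm_command:
  series:
    - {"travel": [0.07,-0.21,0],"turn": [0,0,0]}
    - {"travel": [0,0,0],"turn": [0,0,0]}
    - {"travel": [0,0,0],"turn": [0,0,0]}

```text
time_s: 30.4
eef_pos: [0.641, 0.0185, 0.1672]
tool_rot: [-0.0, 1.0, -0.031, -0.001]
contact_force: [1.1, -1.6, -0.8]
finger_gap: 0.0575
finger_force: 30.0
```

```bash
python3 - <<'E'
from h import *
go(.645,.0165,.076,-.066)
E
```

```text
t 30.4 at [0.641  0.0185 0.1672] yaw -0.062 -> travel [0.022 0.009 0.456] turn 0.003
```

Call:
arm_command:
  series:
    - {"travel": [0.02,0.008,0.09],"turn": [0,0,0]}
    - {"travel": [0,0,0.11],"turn": [0,0,0]}
    - {"travel": [0,0,0.11],"turn": [0,0,0]}
    - {"travel": [0,0,0.11],"turn": [0,0,0]}
    - {"travel": [0,0,0.03],"turn": [0,0,0]}

```text
time_s: 30.9
eef_pos: [0.6433, 0.0127, 0.0746]
tool_rot: [0.0, 0.999, -0.034, -0.003]
contact_force: [0.8, -0.4, 0.1]
finger_gap: 0.0573
finger_force: 30.0
```

Call:
arm_command:
  series:
    - {"travel": [0,0,0],"turn": [0,0,0]}
    - {"travel": [0,0,0],"turn": [0,0,0]}

```text
time_s: 31.1
eef_pos: [0.6457, 0.0136, 0.079]
tool_rot: [0.0, 0.999, -0.033, 0.0]
contact_force: [0.5, -0.4, -1.2]
finger_gap: 0.0573
finger_force: 30.0
```

Call:
arm_command:
  series:
    - {"travel": [0,-0.005,0.015],"turn": [0,0,0]}
    - {"travel": [0,0,0],"turn": [0,0,0]}

```text
time_s: 31.3
eef_pos: [0.6459, 0.0158, 0.0763]
tool_rot: [0.0, 0.999, -0.033, 0.0]
contact_force: [0.0, 0.5, -0.8]
finger_gap: 0.0573
finger_force: 30.0
```

Call:
arm_command:
  series:
    - {"travel": [0,0,0],"turn": [0,0,0]}
    - {"travel": [0,0,0],"turn": [0,0,0]}
    - {"travel": [0,0,0],"turn": [0,0,0]}
    - {"travel": [0,0,0],"turn": [0,0,0]}
  gripper: 0.56

```text
time_s: 31.7
eef_pos: [0.6457, 0.0159, 0.076]
tool_rot: [0.0, 0.999, -0.033, 0.0]
contact_force: [0.6, -0.4, -0.8]
finger_gap: 0.0678
finger_force: 0.0
```

Call:
arm_command:
  series:
    - {"travel": [0,0,-0.1],"turn": [0,0,0]}
    - {"travel": [0,0,-0.15],"turn": [0,0,0]}
    - {"travel": [0,0,-0.2],"turn": [0,0,0]}
    - {"travel": [0,0,-0.15],"turn": [0,0,0]}
    - {"travel": [-0.2,0,0],"turn": [0,0,0]}

```text
time_s: 32.2
eef_pos: [0.6115, 0.0183, 0.201]
tool_rot: [-0.001, 0.999, -0.033, 0.006]
contact_force: [0.3, 0.5, 0.6]
finger_gap: 0.0683
finger_force: 0.0
```

Call:
arm_command:
  series:
    - {"travel": [-0.24,0,0],"turn": [0,0,0]}
    - {"travel": [-0.24,0,0],"turn": [0,0,0]}
    - {"travel": [0,0,0],"turn": [0,0,0]}
    - {"travel": [0,0,0],"turn": [0,0,0]}

```text
time_s: 32.6
eef_pos: [0.5093, 0.0246, 0.1963]
tool_rot: [0.001, 0.999, -0.033, 0.001]
contact_force: [1.2, 0.7, 0.2]
finger_gap: 0.0678
finger_force: 0.0
```

```bash
python3 - <<'E'
from h import *
w,mc=snap('wrist','w11.png'); s,_=snap('side','s2.png')
a=cv2.resize(s[100:330,215:400],(400,497),interpolation=cv2.INTER_CUBIC); b=cv2.resize(w[:235],(400,147))[:,:]
b=w[:235,120:520]; b=cv2.copyMakeBorder(b,0,497-235,0,0,cv2.BORDER_CONSTANT)
cv2.imwrite('pics/end.png',np.hstack([a,b]))
E
```

```text
(no output)
```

View pics/end.png

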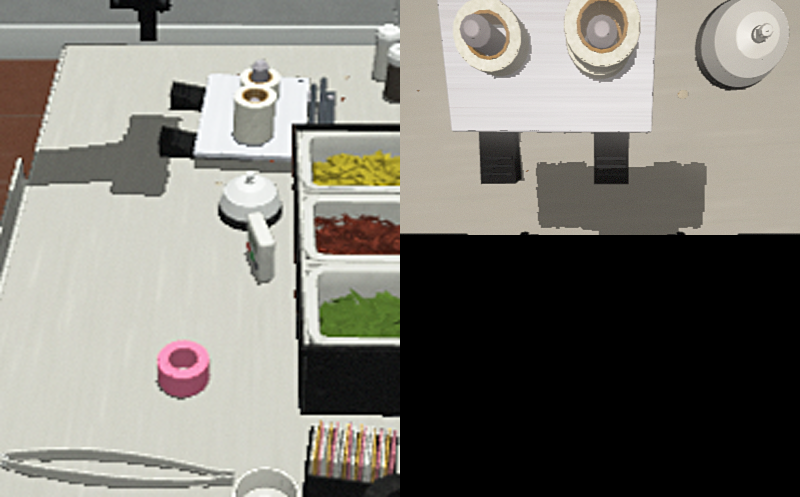

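The three rolls are on the spindles, two on the right and one on the left. Both wedges are in, the plate is level, and the bystanders and pink roll are untouched.

```bash
python3 -c "
from station import arm
print(arm.job_done())"
```

```text
the job is handed in; nothing more can be done
None
```

I jammed both wedges under the plate, which now looks level, put all three white rolls on the spindles (two right, one left), let go of everything and handed the job in; no verdict was shown.

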